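# Load a tilted weld nest with tube body, spacer and cap

### The arm

A 6-joint arm with a two-finger parallel gripper is mounted at the origin on the work surface. World frame = base frame: x ahead of the robot, y to its left, z up, the work surface at z = 0. Lengths are in m, angles in rad, forces in N, time in s.
With the tool pointing down it reaches from about 0.35 to 0.975 m from the base axis. Payload 4.9 kg.
Tool frame: the origin (TCP) lies midway between the tips of the shut fingers; the grasp point (between the pads) lies 19 mm behind it (ctrl.hold_point_z is the distance from the TCP to the grasp point, in m); z points along the fingers, y is the line along which they close (so a half turn about z gives the same grasp; the last joint's range is limited). The gripper opens to 85 mm and grips with 20 to 120 N. Pads are 22 mm wide; open, the fingers measure 114 mm over their backs; the gripper's body (76 mm by 85 mm) begins 54 mm behind the grasp point. The pads swing forward as they close: fully open they stand 13 mm farther back than shut.
Start: joints at [-0.119, 0.053, 1.613, -0, 1.476, -0.119], TCP at [0.625, 0, 0.207] pointing down, gripper open.
Joint ranges: [-3.01, 3.01], [-1.01, 2.22], [0.06, 2.58], [-1.02, 4.17], [0.09, 2.62], [-3.14, 3.14]. Speed limits (rad/s): [2.57, 2.57, 3.14, 3.14, 3.14, 3.14].

### API

Orientations are given as a rotation vector (axis times angle).
In Python, from station import status, viewer, finish_job, ctrl gives the robot as it stands.
- The arm moves only by the shell command python3 -m jog 'ROWS' [FORCE]. ROWS is JSON, a list of rows, each a list of 7 numbers: the turn, a rotation vector about the tool's x, y, z each as a share of 5 degrees, from -1 to 1, then the shift along the tool's x, y, z each as a share of 30 mm, from -1 to 1, then the opening, from -1 (shut) to 1 (fully open). A call has 1 to 5 rows; each row shifts and turns the commanded pose from where the row before left it, along the tool's axes as they then stand; what a row does not reach is not made up. A row lasts 1/8 s, in which the tool goes at most 62.5 mm and 10.7 degrees, less where a joint would pass 70% of its speed; a pose out of reach is approached as far as the arm can. A call with a number of a shift or a turn outside -1 to 1 is refused whole. A call with a gripper value outside its range is refused whole. The fingers move at their own pace and stop on an object; FORCE is the grip in N (left out, the last holds). Time passes only in rows, so rows that do not move let the fingers close. It gives the time, the measured TCP pose, the force, the opening and the grip force at its end, in the units of the state.
- status.get_obs(): the state, without advancing time (a new reading comes with each control period).
- viewer.get_image(name): name is "scene" or "side" or "wrist"; returns a dict with "img" (420x560x3 uint8, red, green, blue), "fovy" (degrees; the focal length in pixels is half the picture's height over the tangent of half this angle, whatever the lens; pixels are square), "cx", "cy" (the principal point, pixels), "distortion" ([k1, k2, p1, p2, k3] as OpenCV has them; the pictures are not rectified), "rvec" (rotation vector, rad) and "tvec" (3), from world to camera coordinates, as OpenCV has them. Camera axes: x right, y down, z forward; pixel columns grow to the right and rows downward; lengths in m; the calibration is good to about 2 mm. A picture is of the moment at which its call begins. There is no depth.
- finish_job(): hands the job in; it is judged then, once.
The state is a dict: "t": time; "q": joint angles; "dq": joint speeds; "effort": joint torques, N m; "tool_pos": TCP position; "tool_rot": TCP orientation; "contact_force": force on the tool from outside, world axes, zero at the start; "wrist_torque": the same for the moment, N m; "opening": finger opening in m; "grip_force": force on a finger pad.
Only numpy, scipy, OpenCV 4.12 (cv2) and the standard library are available. Lean on these libraries where they do the work, as an engineer would, in place of code of your own. Each camera call takes 0.05 s, during which the arm holds its last target. There are 200 camera calls.

### The job

Get this machine foot ready for tack welding: in the nest on the tilted welding positioner, stack the tube body first, then the spacer frame on it, then the cap plate on top with its round pad facing up, each flat, square and fully home between the guide walls (either way round is fine). Lower the parts in gently rather than letting them fall, and leave the grinder, spray can, hammer and timber block where they are.

Things in the scene. Friction and masses are not known exactly. Their poses are not given: they have to be found in the camera images.
- positioner: Grey floor plate, 200 x 150 x 14 mm, of the fixed welding positioner that carries the nest; origin at the underside centre, on the table; z up, x horizontal, away from the side that the nest faces.
- nest: Steel nest fixed on the positioner. Origin: centre of the pocket floor, 85 mm above the table. z: pocket axis, out of the mouth, 25 deg from vertical, leaning to the positioner's -x (towards the robot); x: long direction, up the slope; y: level. Pocket 104 (x) by 64 mm (y): 2 mm play each side of a part. Floor plate 160 x 112 mm.
- mouth (a point): Centre of the nest's mouth, on its axis 85 mm from the pocket floor. The walls are straight up to 70 mm from the floor, then flare to the rim, 8 mm wider each side. They are four L-shaped corner posts, 8 mm thick: gaps of 32 mm in the ends (x = +-52 mm) and of 56 mm in the long sides (y = +-32 mm, open from x -28 to 28 mm) for fingers.
- tube_body: Loose steel tube body, a rectangular tube stub 100 mm (x) x 60 mm (y) x 40 mm high (z), 5 mm walls, open at top and bottom. Origin at its middle, 20 mm above its underside. About 0.45 kg. Lies flat on the table at the start. Belongs lowest: underside on the pocket floor.
- spacer: Loose flat steel spacer frame, 100 mm (x) x 60 mm (y) x 16 mm high (z), with a rectangular window 74 x 34 mm. Origin at its middle, 8 mm above its underside. About 0.40 kg. Lies flat on the table. Belongs on the tube body, underside 40 mm above the pocket floor.
- cap: Loose steel cap plate, 100 mm (x) x 60 mm (y) x 10 mm thick (z), with a round pad, 40 mm in diameter and 15 mm high, in the middle of its top. Origin at the centre of its underside. About 0.6 kg. Lies flat on the table, pad up. Belongs on the spacer: underside 56 mm above the pocket floor.
- grinder: Bystander: loose red and black angle grinder lying on its back, disc up, about 250 x 116 x 93 mm; origin under the middle of its motor housing. Leave alone.
- spray_can: Bystander: loose grey spray can, 66 mm in diameter, 190 mm high, standing; origin at its underside centre. Leave alone.
- hammer: Bystander: loose hammer lying on the table, about 260 mm long along its x, head at +x; origin under its middle. Leave alone.
- timber: Bystander: loose timber offcut 120 x 70 x 30 mm, flat on the table; origin at its underside centre. Leave alone.
There are look-alikes about, which are no part of the job. What is shaped like the spacer but green or red is not meant. Leave any purple look-alike of the tube_body alone.

How it is judged:
On the way, in this order (a step that is already met when the one before it is completed fails the run):
1. the tube body is seated on the pocket floor (x of tube_body in the frame of nest between -0.005 and 0.005 m and y of tube_body in the frame of nest between -0.005 and 0.005 m and z of tube_body in the frame of nest between 0.017 and 0.023 m and angle between the z axis of tube_body and the z axis of nest, either way round below 0.06 rad and angle between the x axis of tube_body and the x axis of nest, either way round below 0.08 rad), for 0.2 s.
2. the spacer is seated squarely on the tube body (all of step 1 and x of spacer in the frame of nest between -0.005 and 0.005 m and y of spacer in the frame of nest between -0.005 and 0.005 m and z of spacer in the frame of nest between 0.045 and 0.051 m and angle between the z axis of spacer and the z axis of nest, either way round below 0.06 rad and angle between the x axis of spacer and the x axis of nest, either way round below 0.08 rad), for 0.2 s.
3. the cap is seated squarely on the spacer (all of step 2 and x of cap in the frame of nest between -0.005 and 0.005 m and y of cap in the frame of nest between -0.005 and 0.005 m and z of cap in the frame of nest between 0.053 and 0.059 m and angle between the z axis of cap and the z axis of nest, either way round below 0.06 rad and angle between the x axis of cap and the x axis of nest, either way round below 0.08 rad), for 0.2 s.
At the end, for the whole second after the job is handed in: Tube body, spacer, cap (pad up) at rest in the nest in this order from the floor up: each within 5 mm of the pocket centre in x and y, 3 mm of its resting height (origins 20, 48, 56 mm above the floor), z within 0.06 rad of the pocket axis, x within 0.08 rad of its x either way round (all of step 3 and angle between cap's own z axis and vertical below 1 rad and linear speed of each of tube_body, spacer, cap below 0.02 m/s); the robot touches nothing.
It fails at once if the grinder, spray can, hammer or timber is moved by more than 30 mm (distance of any of grinder, spray_can, hammer, timber from where it was at the start of the episode above 0.03 m).
It fails at once if a part is let fall at the nest (free of the fingers and faster than 0.55 m/s within 150 mm of the pocket floor's centre) ((distance between tube_body and nest below 0.15 m and contact force between tube_body and the fingers below 0.05 N and linear speed of tube_body above 0.55 m/s) or (distance between spacer and nest below 0.15 m and contact force between spacer and the fingers below 0.05 N and linear speed of spacer above 0.55 m/s) or (distance between cap and nest below 0.15 m and contact force between cap and the fingers below 0.05 N and linear speed of cap above 0.55 m/s)).
It also fails if it takes over 72 s, if anything falls off the work surface, if the arm or the gripper's body presses on something with over 40 N, if the wrist force passes 120 N, or if a joint passes its speed limit or range.

## Working session

There is one attempt and no reset: what is moved stays moved. The work goes in short steps, Python scripts to look and compute and a shell command to move; the robot and the scene stay as the last step left them, time stands still between calls to the robot, and variables do not carry over. Pictures are saved under pics/ and viewed, at most 10 in all, crops included, and the job is handed in when it is done.

```bash
mkdir -p pics; ls; python3 - <<'E'
from station import status, viewer, ctrl
import cv2, pickle
print(status.get_obs()['t'], ctrl.hold_point_z)
d={}
for n in ("scene","side","wrist"):
    d[n]=viewer.get_image(n); cv2.imwrite(f"pics/{n}0.png",d[n]["img"][:,:,::-1])
    print(n,{k:v for k,v in d[n].items() if k!='img'})
pickle.dump(d,open("d0.pkl","wb"))
E
```

```text
pics
0.0 0.0187
scene {'fovy': 48.40709554334983, 'cx': 271.50839976560763, 'cy': 203.4931742450809, 'distortion': array([-0.07141943,  0.        ,  0.        ,  0.        ,  0.        ]), 'rvec': array([ 2.10942295,  0.68997192, -0.37064586]), 'tvec': array([-0.47561411, -0.08227367,  1.65441602])}
side {'fovy': 42.55889768249394, 'cx': 282.7558731935369, 'cy': 216.10120741534297, 'distortion': array([0.07232168, 0.        , 0.        , 0.        , 0.        ]), 'rvec': array([ 0.33309918, -2.68371118,  1.41563427]), 'tvec': array([0.57747391, 0.17991307, 1.77300439])}
wrist {'fovy': 67.09579789726483, 'cx': 275.46910109050737, 'cy': 207.23788324397978, 'distortion': array([-0.06877468,  0.        ,  0.        ,  0.        ,  0.        ]), 'rvec': array([-2.84677311e+00,  1.13549451e-03,  1.56650031e-03]), 'tvec': array([-0.62360866, -0.0362792 ,  0.3791847 ])}
```

View pics/scene0.png

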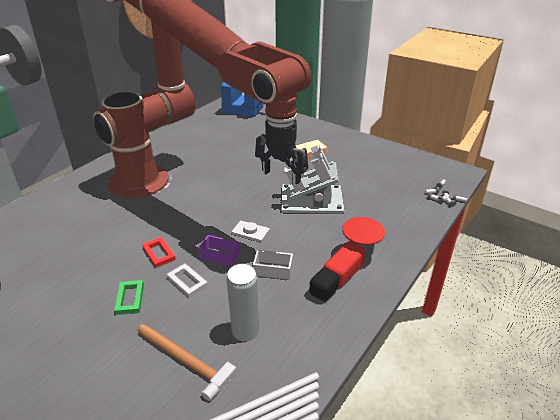

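View pics/side0.png

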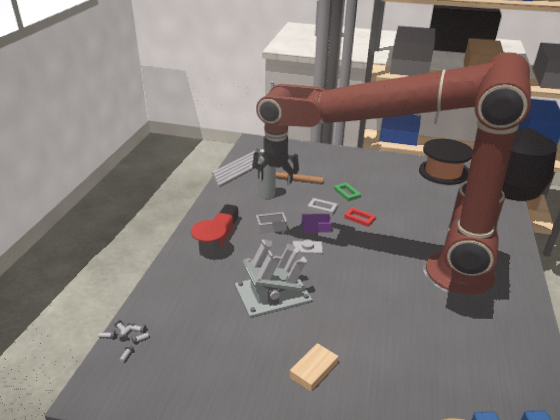

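The scene picture shows the white tube at (273,263) with a purple look-alike at (220,248). The cap is at (250,231) and the grey spacer at (187,279), with green (129,296) and red (158,251) look-alikes. The nest is at (313,190), the can at (243,305), the hammer at (190,355) and the grinder at (345,265). The side picture agrees: white tube (271,221), cap (308,246), grey spacer (322,206), nest (272,280), timber (314,366).

```bash
cat > h.py <<'E'
import numpy as np, cv2, pickle
from scipy.optimize import least_squares
from scipy.spatial.transform import Rotation as R
def K(c):
    f=210/np.tan(np.radians(c['fovy'])/2); return np.array([[f,0,c['cx']],[0,f,c['cy']],[0,0,1.]])
def proj(c,P):
    return cv2.projectPoints(np.array(P,float).reshape(-1,1,3),c['rvec'],c['tvec'],K(c),c['distortion'])[0][:,0]
def onplane(c,px,z):
    u=cv2.undistortPoints(np.array(px,float).reshape(-1,1,2),K(c),c['distortion'])[:,0]
    Rm=cv2.Rodrigues(c['rvec'])[0]; o=-Rm.T@c['tvec']
    d=np.c_[u,np.ones(len(u))]@Rm
    return o+d*((z-o[2])/d[:,2])[:,None]
def tri(cs,pxs):
    f=lambda X:np.concatenate([proj(c,X)[0]-p for c,p in zip(cs,pxs)])
    s=least_squares(f,[.6,0,.05]); return s.x,s.fun
def local(o,P): # world point in tool frame
    return R.from_rotvec(o['tool_rot']).inv().apply(np.array(P)-o['tool_pos'])
E
python3 - <<'E'
from h import *
d=pickle.load(open('d0.pkl','rb'))
for n,a,b in [('tube',(273,263),(271,222)),('purple',(220,248),(316,223)),('cap pad',(250,228),(308,244)),('spacer',(187,279),(323,206)),('green',(129,296),(347,191)),('nest',(313,212),(273,293)),('can top',(242,271),(268,160)),('disc',(362,231),(209,230)),('timber',(312,148),(314,364))]:
    x,e=tri([d['scene'],d['side']],[a,b]); print(n,x.round(3),e.round(1), proj(d['wrist'],x).round(0))
E
python3 - <<'E'
import cv2
a=cv2.imread('pics/scene0.png')[120:310,110:390]
b=cv2.imread('pics/side0.png')[170:330,180:400]
cv2.imwrite('pics/w.png',cv2.imread('pics/wrist0.png'))
E
```

```text
tube [ 0.657 -0.079  0.02 ] [ 0.   0.   0.1 -0. ] [[303. 244.]]
purple [ 0.498 -0.117  0.02 ] [ 0.2  0.1  0.2 -0.1] [[176. 272.]]
cap pad [0.505 0.008 0.015] [-0.4 -0.1 -0.4  0.2] [[172. 172.]]
spacer [ 0.498 -0.252  0.006] [-0.2 -0.1 -0.3  0.2] [[188. 351.]]
green [ 0.422 -0.386  0.007] [ 0.1  0.1  0.2 -0.1] [[150. 417.]]
nest [ 0.577  0.234 -0.028] [-2.7 -0.7 -2.6  0.6] [[234. -34.]]
can top [ 0.714 -0.266  0.168] [ 0.7  0.3  1.3 -0.4] [[366. 476.]]
disc [0.821 0.109 0.086] [-0.  -0.  -0.1  0. ] [[499.  75.]]
timber [0.39  0.519 0.023] [-2.1 -0.7 -1.4  0.4] [[ 110. -166.]]
```

View pics/wrist0.png

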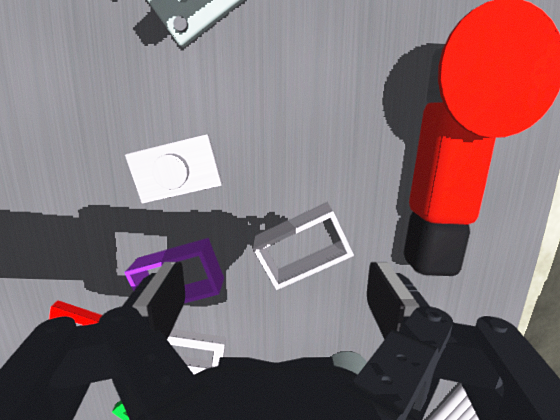

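The wrist view shows the white tube with its top corners near (254,249), (330,204), (353,258) and (277,289), the cap at (172,172), the spacer partly hidden at (195,350), and the positioner's corner at the top around (180,45). I'll move up and towards the nest for a better view.

```bash
python3 -m jog '[[0,0,0,0,0,-1,1],[0,0,0,0,0,-1,1],[0,0,0,0,0,-1,1],[0,0,0,0,0,-1,1],[0,0,0,0,0,-1,1]]'; python3 - <<'E'
from station import status
from h import *
o=status.get_obs(); print(o['tool_pos'],R.from_rotvec(o['tool_rot']).as_matrix().round(3),o['q'].round(2) if hasattr(o['q'],'round') else o['q'])
d=pickle.load(open('d0.pkl','rb'))['wrist'];Rm=cv2.Rodrigues(d['rvec'])[0];print(-Rm.T@d['tvec'],Rm.round(3))
E
```

```text
t: 0.78
tool_pos: [0.6248, 0.0, 0.3576]
tool_rot: [-2.221, -2.221, 0.001]
contact_force: [0.7, -0.6, -0.4]
opening: 0.0852
grip_force: 0.0
[6.24754644e-01 1.37287918e-05 3.57631155e-01] [[ 0.     1.    -0.001]
 [ 1.    -0.     0.   ]
 [ 0.    -0.001 -1.   ]] [-0.12  0.01  1.41 -0.    1.72 -0.12]
[0.62403783 0.07487783 0.37276678] [[ 1.    -0.001 -0.001]
 [-0.001 -0.957  0.291]
 [-0.001 -0.291 -0.957]]
```

```bash
python3 -m jog '[[0,0,0,1,0,0,1],[0,0,0,1,0,0,1],[0,0,0,1,0,0,1],[0,0,0,1,0,0,1],[0,0,0,0,0,0,1]]' >/dev/null; cat > snap.py <<'E'
import sys,cv2,pickle
from station import viewer,status
n=sys.argv[1]; d=viewer.get_image('wrist'); d['obs']=status.get_obs(); pickle.dump(d,open(n+'.pkl','wb')); cv2.imwrite(f'pics/{n}.png',d['img'][:,:,::-1])
E
python3 snap.py a
python3 -m jog '[[0,0,0,1,0,0,1],[0,0,0,1,0,0,1],[0,0,0,1,0,0,1],[0,0,0,1,0,0,1],[0,0,0,0,0,0,1]]'; python3 snap.py b
```

```text
t: 2.08
tool_pos: [0.625, 0.2404, 0.3566]
tool_rot: [-2.22, -2.223, 0.001]
contact_force: [-0.4, -0.5, -0.4]
opening: 0.0855
grip_force: 0.0
```

View pics/b.png

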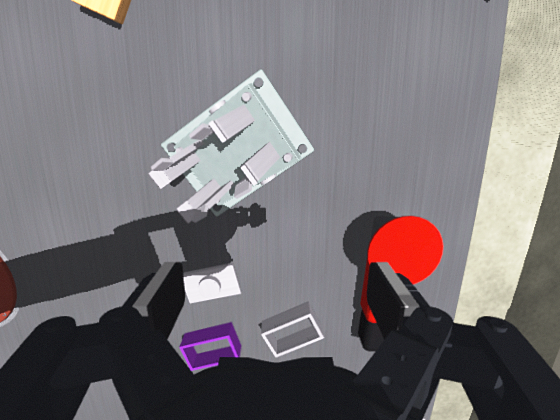

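View pics/a.png

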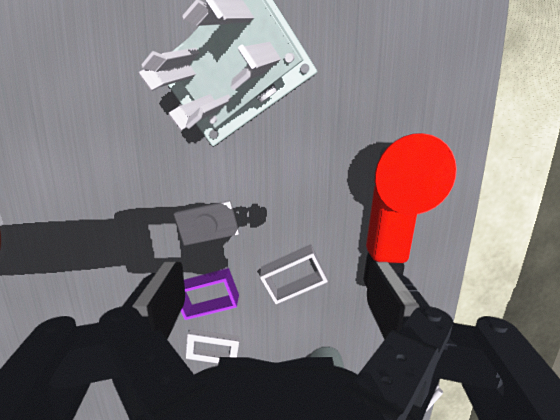

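Picture b shows the positioner plate corners at (261,70) and (314,151), and the post tips near (152,178), (182,208), (215,130) and (245,175). Picture a shows plate corners at (317,68) and (212,147), and the can's edge. I'll fit a nest model to these.

```bash
cat > nest.py <<'E'
from h import *
A,B=pickle.load(open('a.pkl','rb')),pickle.load(open('b.pkl','rb')); d0=pickle.load(open('d0.pkl','rb'))
p1=onplane(B,[(261,70),(314,151)],.014); p2=onplane(A,[(317,68),(212,147)],.014)
print(p1.round(4),p2.round(4))
ex=p2[0]-p2[1]; yaw=np.arctan2(ex[1],ex[0]); w=p1[0]-p1[1]; print('len',np.linalg.norm(ex),np.linalg.norm(w),yaw,np.arctan2(-w[0],w[1]))
c=(p1[0]+p2[1])/2; print('centre',c)
def plate(x,y,yaw):
    P=[(sx*.1,sy*.075,.014) for sx,sy in ((1,1),(1,-1),(-1,-1),(-1,1))]
    P=R.from_euler('z',yaw).apply(P)+[x,y,0]; return [(P[i],P[(i+1)%4]) for i in range(4)]
def nestR(yaw): return R.from_euler('z',yaw)*R.from_euler('y',-np.radians(25))
def posts(x,y,z,yaw):
    S=[]
    for sx in(1,-1):
        for sy in(1,-1):
            i=[(16,40),(60,40),(60,32),]
            # rim inner L: along long side y=40 from x 28..60; along end x=60 from y 16..40
            L=[(28,40,85),(60,40,85),(60,16,85)]; O=[(28,48,85),(68,48,85),(68,16,85)]
            seg=[(L[0],L[1]),(L[1],L[2]),(O[0],O[1]),(O[1],O[2]),(L[0],O[0]),(L[2],O[2]),(L[0],(28,32,70)),((28,32,70),(28,32,0)),(L[2],(52,16,70)),((52,16,70),(52,16,0)),((28,40,0),(28,40,70)),((60,16,0),(60,16,70))]
            S+=[(np.array(a)*[sx,sy,1]/1000,np.array(b)*[sx,sy,1]/1000) for a,b in seg]
    S+=[((.08*a,.056*b,0),(.08*cc,.056*dd,0)) for a,b,cc,dd in((1,1,1,-1),(1,-1,-1,-1),(-1,-1,-1,1),(-1,1,1,1))]
    r=nestR(yaw); return [(r.apply(a)+[x,y,z],r.apply(b)+[x,y,z]) for a,b in S]
def draw(c,segs,crop,s,col=(0,0,255)):
    x0,y0,x1,y1=crop; im=cv2.resize(np.ascontiguousarray(c['img'][y0:y1,x0:x1,::-1]),None,fx=s,fy=s,interpolation=cv2.INTER_CUBIC)
    for a,b in segs:
        q=((proj(c,[a,b])+.5-[x0,y0])*s).round().astype(int); cv2.line(im,tuple(map(int,q[0])),tuple(map(int,q[1])),col,1)
    return im
E
cat > fit.py <<'E'
from nest import *
def dt(c):
    g=cv2.cvtColor(c['img'],cv2.COLOR_RGB2GRAY); return cv2.distanceTransform(255-cv2.Canny(g,40,110),cv2.DIST_L2,5)
V=[(k,dt(k)) for k in (A,B,d0['scene'],d0['side'])]
def cost(segs):
    P=np.array([a+(b-a)*t for a,b in segs for t in np.linspace(0,1,25)]); s=0;n=0
    for k,m in V:
        q=proj(k,P); ok=(q[:,0]>1)&(q[:,0]<558)&(q[:,1]>1)&(q[:,1]<418)
        v=cv2.remap(m,q[ok,0].astype(np.float32),q[ok,1].astype(np.float32),cv2.INTER_LINEAR).ravel()
        s+=np.minimum(v,4).sum();n+=ok.sum()
    return s/n
from scipy.optimize import minimize, differential_evolution
r=minimize(lambda p:cost(plate(*p)),[c[0],c[1],yaw],method='Nelder-Mead',options=dict(initial_simplex=np.array([c[0],c[1],yaw])+np.r_[np.zeros((1,3)),np.diag([.006,.006,.03])])); X,Y,W=r.x
print('plate',r.x,r.fun)
best=differential_evolution(lambda p:cost(posts(p[0],p[1],p[2],p[3])),[(X-.05,X+.05),(Y-.05,Y+.05),(.075,.095),(W-.04,W+.04)],seed=1,maxiter=40,popsize=10); x,y,z,w=best.x
print('nest',best.x,best.fun,'offset in plate',R.from_euler('z',-W).apply([x-X,y-Y,0]))
pickle.dump(best.x,open('nestfit.pkl','wb'))
S=posts(*best.x)+plate(*r.x)
i1=draw(B,S,(140,60,325,220),2.15);i2=draw(A,S,(130,0,325,155),2.05);i3=draw(d0['scene'],S,(270,130,360,220),2.8);i4=draw(d0['side'],S,(225,225,325,320),2.7)
im=np.zeros((600,800,3),np.uint8)
for i,(a,b) in zip((i1,i2,i3,i4),((0,0),(400,0),(0,346),(400,320))): 
    h,w_=min(i.shape[0],600-b),min(i.shape[1],800-a); im[b:b+h,a:a+w_]=i[:h,:w_]
cv2.imwrite('pics/fit.png',im)
E
python3 fit.py
```

```text
[[0.6026 0.3759 0.014 ]
 [0.6861 0.2543 0.014 ]] [[0.6862 0.2604 0.014 ]
 [0.5226 0.142  0.014 ]]
len 0.20189564774780921 0.14741200317478123 0.6266436980619613 0.6014668652351415
centre [0.56264256 0.25895472 0.014     ]
plate [0.56222866 0.26115234 0.60029371] 0.8079248801949098
nest [0.56293843 0.26100773 0.08330165 0.60267393] 1.0383746916917769 offset in plate [ 0.00050399 -0.00052027  0.        ]
```

View pics/fit.png

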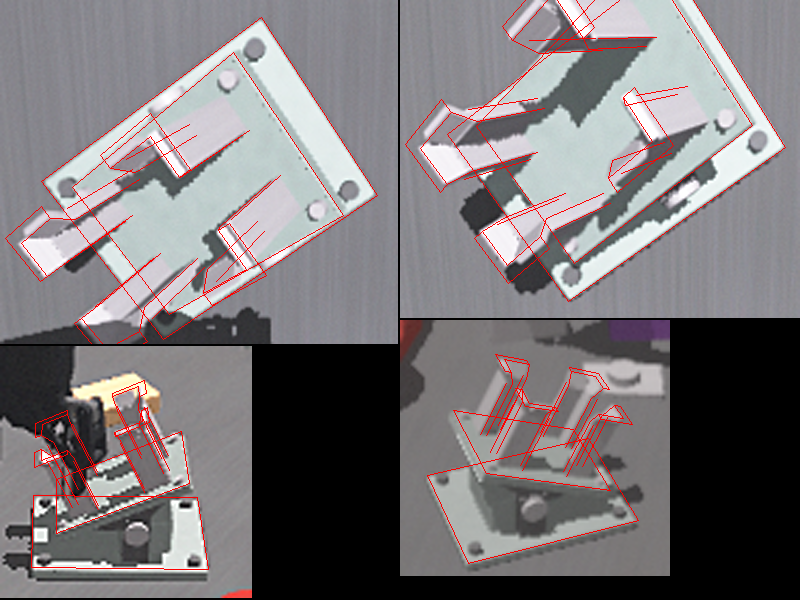

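The overlay lands on the plate, the nest floor and the post edges in all four views, so the nest fit is good and agrees with the stated 85 mm height. Next I'll fit the parts the same way with free height, and check the choice in one crop.

```bash
cat > parts.py <<'E'
import io,contextlib
with contextlib.redirect_stdout(io.StringIO()):
    from nest import *
def rect(a,b,z): 
    P=[np.array(p) for p in((a/2,b/2,z),(a/2,-b/2,z),(-a/2,-b/2,z),(-a/2,b/2,z))]; return [(P[i],P[(i+1)%4]) for i in range(4)]
def circ(r,z,n=16): 
    P=[np.array((r*np.cos(t),r*np.sin(t),z)) for t in np.linspace(0,2*np.pi,n+1)]; return list(zip(P[:-1],P[1:]))
M=dict(tube=rect(.1,.06,0)+rect(.09,.05,0),spacer=rect(.1,.06,0)+rect(.074,.034,0),cap=rect(.1,.06,0)+circ(.02,.015))
def model(n,x,y,z,w):
    r=R.from_euler('z',w); return [(r.apply(a)+[x,y,z],r.apply(b)+[x,y,z]) for a,b in M[n]]
def dt(c):
    g=cv2.cvtColor(c['img'],cv2.COLOR_RGB2GRAY); return cv2.distanceTransform(255-cv2.Canny(g,40,110),cv2.DIST_L2,5)
def cost(V,segs):
    P=np.array([a+(b-a)*t for a,b in segs for t in np.linspace(0,1,15)]); s=0;n=0
    for k,m in V:
        q=proj(k,P); ok=(q[:,0]>1)&(q[:,0]<558)&(q[:,1]>1)&(q[:,1]<418)
        v=cv2.remap(m,q[ok,0].astype(np.float32),q[ok,1].astype(np.float32),cv2.INTER_LINEAR).ravel()
        s+=np.minimum(v,4).sum();n+=ok.sum()
    return s/n
E
python3 - <<'E'
from parts import *
from scipy.optimize import differential_evolution
W=d0['wrist'];S,D=d0['scene'],d0['side']; T={k:[(c,dt(c)) for c in v] for k,v in dict(tube=[W,A,B,S,D],cap=[W,B,S,D],spacer=[A,S,D]).items()}
res={}
for n,(x,y,z,w) in dict(tube=(.657,-.079,.04,.53),cap=(.505,.008,.01,.22),spacer=(.498,-.252,.016,-.2)).items():
    r=differential_evolution(lambda p:cost(T[n],model(n,*p)),[(x-.02,x+.02),(y-.02,y+.02),(z-.012,z+.012),(w-.35,w+.35)],seed=1,maxiter=40); res[n]=r.x; print(n,r.x.round(4),round(r.fun,2))
pickle.dump(res,open('parts.pkl','wb'))
im=np.zeros((600,800,3),np.uint8)
def put(i,a,b): h,w=min(i.shape[0],600-b),min(i.shape[1],800-a); im[b:b+h,a:a+w]=i[:h,:w]
sg=sum([model(n,*v) for n,v in res.items()],[])
put(draw(W,sg,(110,120,370,310),1.6),0,0);put(draw(A,sg,(170,190,340,375),1.9),420,0);put(draw(S,sg,(110,215,300,320),2.1),0,350);put(draw(D,sg,(245,170,400,270),2.4),420,355)
cv2.imwrite('pics/parts.png',im)
E
```

```text
tube [ 0.6557 -0.0808  0.0382  0.4651] 0.49
cap [0.5048 0.0093 0.008  0.2136] 1.1
spacer [ 0.4982 -0.2543  0.014  -0.1468] 0.43
```

View pics/parts.png

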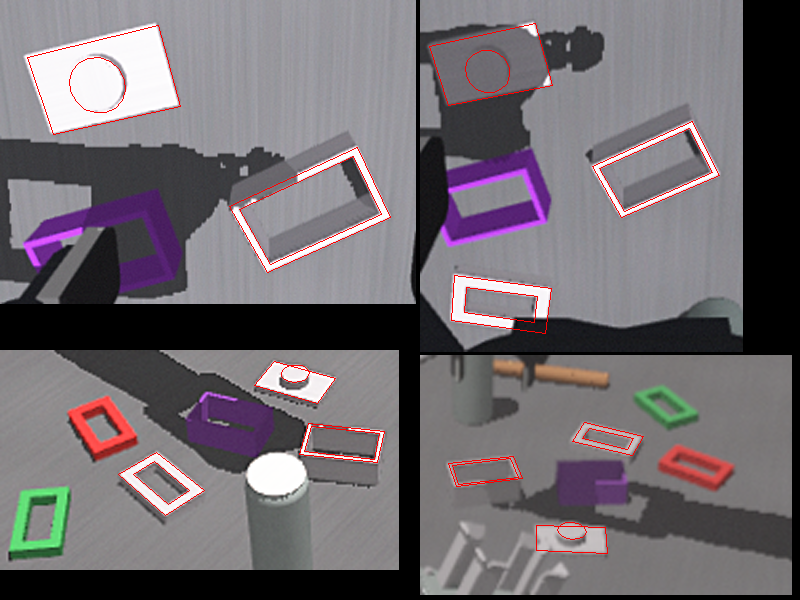

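The picture shows the wireframes lying on the white tube, cap and spacer in every view.

Candidates: for the tube, white (273,263), chosen, or purple (220,248). For the spacer, grey (187,279), chosen, or green (129,296) or red (158,251). For the cap, only (250,231).

Next I'll plan the tube pick.

```bash
cat > plan.py <<'E'
# usage: plan.py part H | plan.py nest H [dx dy] ; prints turn (units of 5deg, tool axes) and then shift (units of 30mm, axes after the turn)
import sys
from parts import *
from station import status
o=status.get_obs(); n=sys.argv[1]; h=float(sys.argv[2])/1000; off=[float(v)/1000 for v in sys.argv[3:5]] or [0,0]
NO=np.array([.5627,.261,.0845]); NW=.6015
if n=='nest':
    Rn=nestR(NW); Rt=Rn*R.from_euler('x',np.pi); P=NO+Rn.apply([off[0],off[1],h])
else:
    x,y,z,w=pickle.load(open('parts.pkl','rb'))[n]; Rt=R.from_euler('z',w)*R.from_euler('x',np.pi); P=np.array([x,y,h])
Rc=R.from_rotvec(o['tool_rot'])
print('t',round(o['t'],2),'tcp',np.round(o['tool_pos'],4),'target',P.round(4),'open',round(o['opening'],4),'grip',round(o['grip_force'],1),'F',np.round(o['contact_force'],1))
print('turn',np.round((Rc.inv()*Rt).as_rotvec()/np.radians(5),2),'shift after turn',np.round(Rt.inv().apply(P-o['tool_pos'])/.03,2), 'shift now', np.round(Rc.inv().apply(P-o['tool_pos'])/.03,2))
if n=='nest': print('tcp in nest mm',np.round(1000*Rn.inv().apply(o['tool_pos']-NO),1))
E
python3 plan.py tube 15; python3 plan.py nest 130
```

```text
t 2.12 tcp [0.6251 0.2394 0.3568] target [ 0.6557 -0.0808  0.015 ] open 0.0855 grip 0.0 F [ 0.2 -0.9  0.3]
turn [0.000e+00 1.000e-02 1.267e+01] shift after turn [-3.88 10.   11.39] shift now [-10.66   1.03  11.4 ]
t 2.12 tcp [0.6251 0.2394 0.3568] target [0.5174 0.2299 0.2023] open 0.0855 grip 0.0 F [ 0.2 -0.9  0.3]
turn [-2.42  4.61 10.93] shift after turn [-5.02 -1.77  3.34] shift now [-0.31 -3.59  5.15]
tcp in nest mm [150.6 -53.1 230.2]
```

```bash
python3 -m jog '[[0,0,0,-1,0.1,0,1],[0,0,0,-1,0.1,0,1],[0,0,0,-1,0.1,0,1],[0,0,0,-1,0.1,0,1],[0,0,0,-1,0.1,0,1]]' >/dev/null
python3 -m jog '[[0,0,0,-1,0.1,0,1],[0,0,0,-1,0.1,0,1],[0,0,0,-1,0.1,0,1],[0,0,0,-1,0.1,0,1],[0,0,0,-1,0.1,0,1]]' >/dev/null
python3 -m jog '[[0,0,1,0,0,0.6,1],[0,0,1,0,0,0.6,1],[0,0,1,0,0,0.6,1],[0,0,1,0,0,0.6,1],[0,0,1,0,0,0.6,1]]' >/dev/null
python3 -m jog '[[0,0,1,0,0,0.6,1],[0,0,1,0,0,0.6,1],[0,0,1,0,0,0.6,1],[0,0,1,0,0,0.6,1],[0,0,1,0,0,0.6,1]]' >/dev/null
python3 -m jog '[[0,0,1,0,0,0.6,1],[0,0,1,0,0,0.6,1],[0,0,0.67,0,0,0.6,1],[0,0,0,0,0,0,1]]' >/dev/null; python3 plan.py tube 15
```

```text
t 5.12 tcp [ 0.6532 -0.0613  0.1212] target [ 0.6557 -0.0808  0.015 ] open 0.0854 grip 0.0 F [-0.  -0.  -0.9]
turn [-0.02  0.04 -0.01] shift after turn [-0.22  0.62  3.54] shift now [-0.2   0.62  3.54]
```

```bash
python3 -m jog '[[0,0,0,-0.21,0.62,0.3,1],[0,0,0,0,0,0.9,1],[0,0,0,0,0,1,1],[0,0,0,0,0,0.9,1],[0,0,0,0,0,0.44,1]]' >/dev/null; python3 -m jog '[[0,0,0,0,0,0,1],[0,0,0,0,0,0,-1],[0,0,0,0,0,0,-1],[0,0,0,0,0,0,-1],[0,0,0,0,0,0,-1]]' 60; python3 -m jog '[[0,0,0,0,0,0,-1],[0,0,0,0,0,0,-1]]'
```

```text
t: 6.38
tool_pos: [0.6579, -0.0794, 0.0174]
tool_rot: [3.057, 0.724, 0.001]
contact_force: [-0.6, -0.1, -0.4]
opening: 0.0122
grip_force: 0.0
t: 6.62
tool_pos: [0.6577, -0.0794, 0.017]
tool_rot: [-3.057, -0.724, 0.0]
contact_force: [0.3, 0.4, 0.2]
opening: -0.0001
grip_force: 0.0
```

```bash
python3 - <<'E'
from station import viewer
import cv2,numpy as np,pickle
w=viewer.get_image('wrist');s=viewer.get_image('scene');d=viewer.get_image('side');pickle.dump((w,s,d),open('m1.pkl','wb'))
a=cv2.resize(w['img'],(480,360));b=cv2.resize(s['img'][200:300,200:330],None,fx=2.4,fy=2.4);c=cv2.resize(d['img'][150:270,230:350],None,fx=2.4,fy=2.4)
im=np.zeros((600,800,3),np.uint8);im[:360,:480]=a;im[360:600,:312]=b;im[:288,490:778]=c;cv2.imwrite('pics/m1.png',im[:,:,::-1])
E
```

```text
(no output)
```

View pics/m1.png

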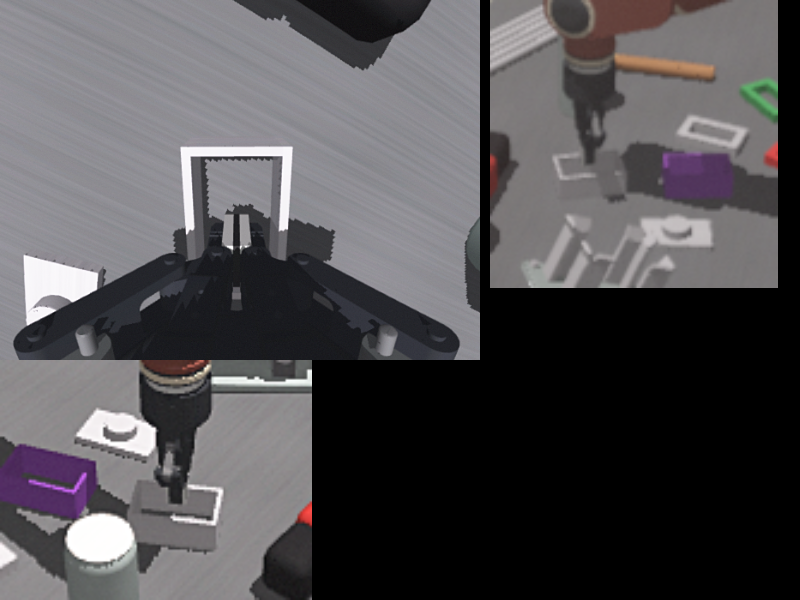

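The picture shows the fingers shut inside the tube's opening, with the tips around scene (274,259) and side (272,217). The tube is still square below them, so the grasp passed over the rim. I'll check where the tips really are.

```bash
python3 - <<'E'
from parts import *
from station import status
w,s,d=pickle.load(open('m1.pkl','rb')); o=status.get_obs()
print(o['tool_pos'],proj(s,o['tool_pos']),proj(d,o['tool_pos']),proj(w,o['tool_pos']))
print(tri([s,d],[(273.8,259),(271.7,217.5)]))
from scipy.optimize import differential_evolution
V=[(c,dt(c)) for c in(w,s,d)]
r=differential_evolution(lambda p:cost(V,model('tube',*p)),[(.63,.68),(-.105,-.055),(.03,.05),(.2,.7)],seed=1,maxiter=40);print(r.x,r.fun)
E
```

```text
[ 0.65765145 -0.07945816  0.01693364] [[273.23533208 264.18187528]] [[270.82263882 222.67792618]] [[277.08771042 246.36180066]]
(array([ 0.65822766, -0.08037263,  0.03778203]), array([-0.6767177 , -0.22025908, -0.90971886,  0.26491296]))
[ 0.65519852 -0.0797463   0.03990122  0.46254397] 1.0480322943793403
```

```bash
python3 - <<'E'
from parts import *
w,s,d=pickle.load(open('m1.pkl','rb')); p=np.array([.65765,-.07946,.01693])
for dz in (0,.01,.02,.03): print(dz,*[proj(c,p+[0,0,dz])[0].round(1) for c in (w,s,d)])
g=cv2.cvtColor(w['img'],cv2.COLOR_RGB2GRAY); print('wrist column below tip'); print(g[232:300:2,270:286:3].tolist())
i1=cv2.resize(w['img'][200:330,190:370],None,fx=2.2,fy=2.2,interpolation=0);i2=cv2.resize(s['img'][235:285,245:305],None,fx=6,fy=6,interpolation=0);i3=cv2.resize(d['img'][195:240,245:300],None,fx=6,fy=6,interpolation=0)
im=np.zeros((600,800,3),np.uint8);im[:286,:396]=i1;im[:300,400:760]=i2;im[305:575,400:730]=i3;cv2.imwrite('pics/m2.png',im[:,:,::-1])
E
```

```text
0 [277.1 246.4] [273.2 264.2] [270.8 222.7]
0.01 [277.2 253.9] [273.2 261.5] [270.9 220.4]
0.02 [277.3 262.3] [273.2 258.7] [270.9 218.1]
0.03 [277.4 271.7] [273.1 256. ] [270.9 215.8]
wrist column below tip
[[149, 147, 148, 148, 144, 143], [144, 147, 148, 149, 147, 147], [146, 147, 147, 148, 147, 151], [149, 125, 146, 73, 150, 147], [138, 52, 70, 48, 56, 69], [145, 121, 56, 57, 55, 51], [148, 55, 51, 55, 56, 58], [131, 54, 54, 54, 53, 59], [53, 57, 56, 53, 52, 51], [124, 32, 33, 89, 128, 125], [163, 31, 29, 100, 158, 158], [161, 30, 29, 99, 156, 156], [158, 28, 32, 99, 157, 155], [159, 30, 28, 98, 156, 155], [160, 28, 32, 102, 156, 156], [161, 25, 27, 73, 156, 157], [162, 25, 33, 70, 156, 157], [160, 26, 33, 74, 158, 157], [162, 22, 33, 70, 157, 154], [161, 28, 30, 71, 159, 159], [162, 23, 35, 52, 159, 156], [161, 22, 31, 51, 156, 156], [161, 25, 28, 53, 158, 156], [161, 24, 32, 53, 157, 158], [162, 25, 29, 54, 158, 158], [160, 25, 28, 42, 156, 154], [160, 24, 32, 42, 156, 156], [189, 27, 40, 52, 173, 178], [255, 66, 50, 108, 126, 137], [230, 66, 27, 60, 117, 32], [120, 41, 27, 33, 69, 23], [90, 27, 28, 38, 29, 28], [45, 29, 30, 30, 23, 25], [26, 30, 30, 30, 27, 32]]
```

View pics/m2.png

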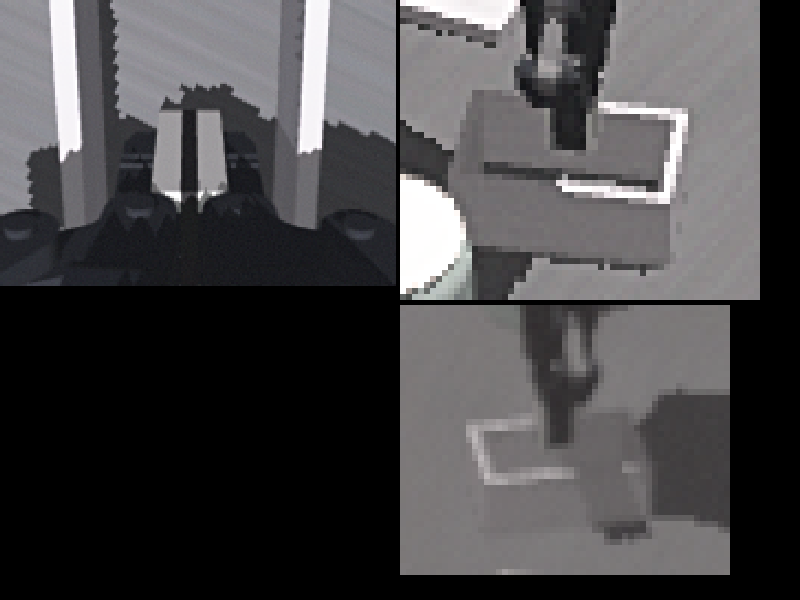

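The crops show the shut tips ending inside the tube at scene (273,260) and side (271,218). That puts them about 17 mm behind the reported TCP, so the tips run higher than I assumed. I'll lift, open, and go about 16 mm deeper.

```bash
python3 -m jog '[[0,0,0,0,0,-1,-1],[0,0,0,0,0,-1,-1],[0,0,0,0,0,0,1],[0,0,0,0,0,0,1],[0,0,0,0,0,0,1]]' >/dev/null; python3 -m jog '[[0,0,0,0,0,0,1],[0,0,0,0,0,0,1]]'; python3 plan.py tube 1
```

```text
t: 7.65
tool_pos: [0.6573, -0.0794, 0.0763]
tool_rot: [-3.057, -0.724, 0.002]
contact_force: [1.0, 0.1, 0.1]
opening: 0.0852
grip_force: 0.0
t 7.65 tcp [ 0.6573 -0.0794  0.0763] target [ 0.6557 -0.0808  0.001 ] open 0.0852 grip 0.0 F [1.  0.1 0.1]
turn [-0.01  0.01  0.  ] shift after turn [-0.07  0.02  2.51] shift now [-0.07  0.02  2.51]
```

```bash
python3 -m jog '[[0,0,0,-0.07,0.02,0.8,1],[0,0,0,0,0,0.8,1],[0,0,0,0,0,0.6,1],[0,0,0,0,0,0.3,1],[0,0,0,0,0,0,1]]'; python3 -m jog '[[0,0,0,0,0,0,-1],[0,0,0,0,0,0,-1],[0,0,0,0,0,0,-1],[0,0,0,0,0,0,-1]]' 60
```

```text
t: 8.28
tool_pos: [0.6557, -0.0808, 0.0014]
tool_rot: [-3.056, -0.724, 0.002]
contact_force: [-0.0, -0.0, -0.5]
opening: 0.0852
grip_force: 0.0
t: 8.78
tool_pos: [0.6575, -0.0812, 0.0039]
tool_rot: [3.056, 0.724, 0.004]
contact_force: [0.8, 0.5, 5.5]
opening: 0.058
grip_force: 66.2
```

```bash
python3 -m jog '[[0,0,0,0,0,-0.3,-1],[0,0,0,0,0,-0.7,-1],[0,0,0,0,0,-1,-1],[0,0,0,0,0,-1,-1],[0,0,0,0,0,-1,-1]]'; python3 -m jog '[[0,0,0,0,0,-1,-1],[0,0,0,0,0,-1,-1],[0,0,0,0,0,-1,-1],[0,0,0,0,0,-1,-1],[0,0,0,0,0,0,-1]]'; python3 plan.py nest 150; python3 snap.py c; python3 - <<'E'
from parts import *
from station import status
from scipy.optimize import differential_evolution
c=pickle.load(open('c.pkl','rb')); o=c['obs']; V=[(c,dt(c))]
Rc=R.from_rotvec(o['tool_rot'])
def seg(p): # tube top in tool frame: x,y,z(behind tcp), yaw,pitch about y
    r=Rc*R.from_euler('zy',[p[3],p[4]]); return [(r.apply(a)+o['tool_pos']+Rc.apply(p[:3]),r.apply(b)+o['tool_pos']+Rc.apply(p[:3])) for a,b in M['tube']]
r=differential_evolution(lambda p:cost(V,seg(p)),[(-.01,.01),(-.005,.005),(-.05,-.025),(-.1,.1),(-.15,.15)],seed=1,maxiter=60);print((r.x).round(4),r.fun)
E
```

```text
t: 9.4
tool_pos: [0.6556, -0.0808, 0.1233]
tool_rot: [-3.057, -0.724, 0.001]
contact_force: [1.0, 1.0, -5.5]
opening: 0.0577
grip_force: 65.6
t: 10.02
tool_pos: [0.6575, -0.0812, 0.2463]
tool_rot: [3.054, 0.723, 0.01]
contact_force: [0.0, -1.3, -4.6]
opening: 0.0577
grip_force: 65.7
t 10.03 tcp [ 0.6575 -0.0812  0.2463] target [0.5104 0.2251 0.2204] open 0.0577 grip 65.7 F [ 0.  -1.3 -4.6]
turn [ 0.39  4.94 -1.53] shift after turn [  1.21 -11.19   1.51] shift now [  0.19 -11.33   0.81]
tcp in nest mm [ -36.3 -335.8  195.4]
[ 0.0001 -0.0002 -0.037   0.0016  0.0536] 1.4705159505208334
```

The tube is held (4.6 N weight, square in the fingers, underside about 3 mm beyond the TCP). Next I'll turn and carry it to above the mouth.

```bash
python3 -m jog '[[0.08,0.99,-0.31,0,0,0,-1],[0.08,0.99,-0.31,0,0,0,-1],[0.08,0.99,-0.31,0,0,0,-1],[0.08,0.99,-0.31,0,0,0,-1],[0.08,0.99,-0.31,0,0,0,-1]]'>/dev/null; python3 -m jog '[[0,0,0,0.1,-0.5,0,-1],[0,0,0,0.1,-1,0,-1],[0,0,0,0.1,-1,0,-1],[0,0,0,0.1,-1,0,-1],[0,0,0,0.1,-1,0,-1]]' >/dev/null;  python3 -m jog '[[0,0,0,0.1,-1,0,-1],[0,0,0,0.1,-1,0,-1],[0,0,0,0.1,-1,0,-1],[0,0,0,0.1,-1,0,-1],[0,0,0,0.1,-1,0,-1]]' >/dev/null;  python3 -m jog '[[0,0,0,0.1,-1,0,-1],[0,0,0,0.1,-0.7,0,-1],[0,0,0,0,0,0,-1],[0,0,0,0,0,0,-1]]'; python3 plan.py nest 90
```

```text
t: 12.45
tool_pos: [0.4917, 0.2142, 0.2579]
tool_rot: [-2.813, -0.875, -0.614]
contact_force: [0.1, -0.2, -4.2]
opening: 0.0579
grip_force: 66.0
t 12.45 tcp [0.4917 0.2142 0.2579] target [0.5313 0.2395 0.1661] open 0.0579 grip 66.0 F [ 0.1 -0.2 -4.2]
turn [-0.07  0.06  0.  ] shift after turn [0.13 0.05 3.44] shift now [0.14 0.07 3.43]
tcp in nest mm [ -3.8   1.6 193.1]
```

```bash
python3 -m jog '[[-0.07,0.06,0,0.13,0.06,0.6,-1],[0,0,0,0,0,0.9,-1],[0,0,0,0,0,0.9,-1],[0,0,0,0,0,0.8,-1],[0,0,0,0,0,0,-1]]' >/dev/null; python3 plan.py nest 60;python3 -m jog '[[0,0,0,0,0,0,-1]]' >/dev/null; python3 plan.py nest 60
```

```text
t 13.07 tcp [0.5283 0.2368 0.1698] target [0.5418 0.2467 0.1389] open 0.058 grip 66.8 F [-0.5 -0.4 -4.8]
turn [-0.01  0.05 -0.02] shift after turn [ 0.07 -0.02  1.17] shift now [ 0.07 -0.02  1.17]
tcp in nest mm [-2.1 -0.5 95.1]
t 13.2 tcp [0.5302 0.2373 0.1741] target [0.5418 0.2467 0.1389] open 0.0581 grip 66.9 F [ 1.1  0.4 -3.7]
turn [ 0.01 -0.03 -0.01] shift after turn [-0.05 -0.04  1.27] shift now [-0.05 -0.04  1.27]
tcp in nest mm [ 1.4 -1.1 98.2]
```

```bash
python3 -m jog '[[0,0,0,0,-0.02,0.4,-1],[0,0,0,0,0,0.4,-1],[0,0,0,0,0,0.4,-1]]' >/dev/null; python3 plan.py nest 0;python3 -m jog '[[0,0,0,0,0,0.3,-1],[0,0,0,0,0,0.3,-1]]' >/dev/null; python3 plan.py nest 0;python3 -m jog '[[0,0,0,0,0,0.3,-1]]' >/dev/null; python3 plan.py nest 0
```

```text
t 13.57 tcp [0.5421 0.247  0.14  ] target [0.5627 0.261  0.0845] open 0.0581 grip 66.9 F [-0.1 -1.6 -5.5]
turn [ 0.01 -0.02 -0.  ] shift after turn [-0.03  0.01  2.03] shift now [-0.03  0.    2.03]
tcp in nest mm [ 0.9  0.2 60.8]
t 13.82 tcp [0.5484 0.2514 0.1238] target [0.5627 0.261  0.0845] open 0.0578 grip 66.9 F [ 0.9  1.  -4.8]
turn [ 0.01 -0.02 -0.  ] shift after turn [-0.03  0.    1.43] shift now [-0.04  0.    1.43]
tcp in nest mm [ 1.   0.1 42.9]
t 13.95 tcp [0.5517 0.2535 0.1159] target [0.5627 0.261  0.0845] open 0.0576 grip 66.9 F [ 0.   0.4 -5.3]
turn [ 0.01 -0.02 -0.  ] shift after turn [-0.04  0.    1.14] shift now [-0.04  0.    1.14]
tcp in nest mm [ 1.2  0.  34.1]
```

```bash
for i in 1; do python3 -m jog '[[0,0,0,-0.03,0,0.25,-1],[0,0,0,0,0,0.2,-1]]' | grep -E 'force'; done; python3 -m jog '[[0,0,0,0,0,0.15,-1]]' | grep contact;  python3 plan.py nest 0; python3 -m jog '[[0,0,0,0,0,0.1,-1]]' | grep contact; python3 plan.py nest 0
```

```text
contact_force: [0.0, -0.1, -5.2]
grip_force: 66.9
contact_force: [-0.4, -0.4, -5.2]
t 14.32 tcp [0.5572 0.2572 0.0994] target [0.5627 0.261  0.0845] open 0.0579 grip 66.9 F [-0.4 -0.4 -5.2]
turn [ 0.01 -0.02 -0.  ] shift after turn [-0.01  0.    0.54] shift now [-0.01 -0.    0.54]
tcp in nest mm [ 0.3  0.  16.3]
contact_force: [0.2, -0.3, -5.1]
t 14.45 tcp [0.5583 0.258  0.0969] target [0.5627 0.261  0.0845] open 0.0577 grip 66.9 F [ 0.2 -0.3 -5.1]
turn [ 0.01 -0.02 -0.  ] shift after turn [-0.01 -0.    0.45] shift now [-0.01 -0.    0.45]
tcp in nest mm [ 0.4 -0.  13.5]
```

```bash
python3 -m jog '[[0,0,0,0,0,0.1,-1]]' | grep contact; python3 -m jog '[[0,0,0,0,0,0.08,-1]]' | grep contact;  python3 -m jog '[[0,0,0,0,0,0.06,-1]]' | grep contact; python3 plan.py nest 0
```

```text
contact_force: [0.3, 0.1, -5.2]
contact_force: [1.1, -0.8, -4.9]
contact_force: [-0.5, 0.0, -4.6]
t 14.82 tcp [0.5607 0.2597 0.0904] target [0.5627 0.261  0.0845] open 0.0579 grip 66.9 F [-0.5  0.  -4.6]
turn [ 0.01 -0.02 -0.  ] shift after turn [-0.01  0.    0.21] shift now [-0.01  0.    0.21]
tcp in nest mm [0.3 0.  6.4]
```

```bash
python3 -m jog '[[0,0,0,0,0,0.05,-1]]' | grep contact; python3 -m jog '[[0,0,0,0,0,0.05,-1]]' | grep contact;  python3 -m jog '[[0,0,0,0,0,0.04,-1]]' | grep contact; python3 plan.py nest 0
```

```text
contact_force: [0.4, -1.0, -5.0]
contact_force: [-16.1, -9.1, 13.5]
contact_force: [-23.3, -15.0, 21.0]
t 15.2 tcp [0.5614 0.2601 0.0886] target [0.5627 0.261  0.0845] open 0.0577 grip 70.7 F [-23.3 -15.   21. ]
turn [-0.    0.02  0.01] shift after turn [-0.01  0.    0.15] shift now [-0.01  0.    0.15]
tcp in nest mm [0.3 0.  4.4]
```

```bash
python3 -m jog '[[0,0,0,0,0,-0.06,-1]]' | grep contact; python3 -m jog '[[0,0,0,0,0,0,1],[0,0,0,0,0,0,1],[0,0,0,0,0,0,1]]'; python3 -m jog '[[0,0,0,0,0,-0.3,1],[0,0,0,0,0,-0.7,1],[0,0,0,0,0,-1,1],[0,0,0,0,0,-1,1],[0,0,0,0,0,-1,1]]'; python3 -m jog '[[0,0,0,0,0,-1,1],[0,0,0,0,0,-1,1],[0,0,0,0,0,0,1]]'>/dev/null; python3 snap.py e;  cat > chk.py <<'E'
# fit of a part's top outline in the nest frame, views given
import sys
from parts import *
from station import viewer
from scipy.optimize import differential_evolution
n=sys.argv[1]; h=float(sys.argv[2])/1000
C=[viewer.get_image(k) for k in('wrist','scene','side')]; V=[(c,dt(c)) for c in C]; pickle.dump(C,open('chk.pkl','wb'))
NO=np.array([.5627,.261,.0833]); Rn=nestR(.6015)
def seg(p):
    r=Rn*R.from_euler('zyx',[p[3],p[4],0]); t=NO+Rn.apply(p[:3]); return [(r.apply(a)+t,r.apply(b)+t) for a,b in M[n]]
for VV in (V,V[:1]):
    r=differential_evolution(lambda p:cost(VV,seg(p)),[(-.012,.012),(-.012,.012),(h-.012,h+.012),(-.1,.1),(-.1,.1)],seed=1,maxiter=50)
    print('x y z mm',(r.x[:3]*1000).round(1),'yaw pitch',r.x[3:].round(3),'cost',round(r.fun,2))
E
python3 chk.py tube 40; python3 plan.py spacer 150
```

```text
contact_force: [0.4, 0.8, -5.5]
t: 15.7
tool_pos: [0.5623, 0.2604, 0.0892]
tool_rot: [-2.815, -0.872, -0.63]
contact_force: [0.1, -0.1, -0.1]
opening: 0.085
grip_force: 0.0
t: 16.32
tool_pos: [0.5191, 0.2312, 0.1986]
tool_rot: [-2.815, -0.873, -0.629]
contact_force: [0.1, 0.8, -0.3]
opening: 0.0852
grip_force: 0.0
x y z mm [-0.1  0.7 44.2] yaw pitch [-0.004 -0.043] cost 1.07
x y z mm [-1.   0.6 40.4] yaw pitch [-0.001 -0.009] cost 0.76
t 16.9 tcp [0.4979 0.2171 0.2493] target [ 0.4982 -0.2543  0.15  ] open 0.0859 grip 0.0 F [-0.1 -0.1 -0.4]
turn [-1.87 -4.75  8.43] shift after turn [ 2.31 15.54  3.31] shift now [-9.44 12.96 -0.75]
```

The tube is seated in the nest: the wrist fit gives (-1, 0.6) mm, top at 40.4 mm, and flat. Next is the spacer.

```bash
python3 -m jog '[[-0.21,-0.53,0.94,0,0,0,1],[-0.21,-0.53,0.94,0,0,0,1],[-0.21,-0.53,0.94,0,0,0,1],[-0.21,-0.53,0.94,0,0,0,1],[-0.21,-0.53,0.94,0,0,0,1]]'>/dev/null; python3 -m jog '[[-0.21,-0.53,0.94,0,0,0,1],[-0.21,-0.53,0.94,0,0,0,1],[-0.21,-0.53,0.94,0,0,0,1],[-0.21,-0.53,0.94,0,0,0,1],[0,0,0,0.14,1,0,1]]'>/dev/null
python3 -m jog '[[0,0,0,0.14,1,0,1],[0,0,0,0.14,1,0,1],[0,0,0,0.14,1,0,1],[0,0,0,0.14,1,0,1],[0,0,0,0.14,1,0,1]]'>/dev/null;python3 -m jog '[[0,0,0,0.14,1,0,1],[0,0,0,0.14,1,0.2,1],[0,0,0,0.14,1,0.2,1],[0,0,0,0.14,1,0.2,1],[0,0,0,0.14,1,0.2,1]]'>/dev/null;python3 -m jog '[[0,0,0,0.14,1,0.2,1],[0,0,0,0.14,1,0.2,1],[0,0,0,0.14,1,0,1],[0,0,0,0.3,0.5,0,1],[0,0,0,0,0,0,1]]'>/dev/null; python3 plan.py spacer 150
cat > ref.py <<'E'
import sys
from parts import *
from station import viewer
from scipy.optimize import differential_evolution
n=sys.argv[1]; res=pickle.load(open('parts.pkl','rb')); x,y,z,w=res[n]
c=viewer.get_image('wrist'); V=[(c,dt(c))]; zt=dict(tube=.04,spacer=.016,cap=.01)[n]
for b in ([(zt-1e-4,zt+1e-4)],[(zt-.01,zt+.01)]):
    r=differential_evolution(lambda p:cost(V,model(n,p[0],p[1],p[3],p[2])),[(x-.015,x+.015),(y-.015,y+.015),(w-.1,w+.1)]+b,seed=1,maxiter=50); print(r.x.round(4),round(r.fun,2))
    if len(sys.argv)>2 and b[0][1]-b[0][0]<.001: res[n]=np.array([r.x[0],r.x[1],zt,r.x[2]]); pickle.dump(res,open('parts.pkl','wb'))
E
python3 ref.py spacer
```

```text
t 20.02 tcp [ 0.5009 -0.2234  0.2145] target [ 0.4982 -0.2543  0.15  ] open 0.0854 grip 0.0 F [-0.   1.   0.2]
turn [-0.01  0.   -0.04] shift after turn [0.06 1.03 2.15] shift now [0.06 1.03 2.15]
[ 0.4984 -0.2529 -0.1653  0.0161] 0.51
[ 0.4985 -0.2528 -0.1642  0.0169] 0.51
```

```bash
python3 ref.py spacer save >/dev/null; python3 -m jog '[[0,0,0.18,0.06,0.98,0.3,1],[0,0,0,0,0,1,1],[0,0,0,0,0,1,1],[0,0,0,0,0,1,1],[0,0,0,0,0,1,1]]' >/dev/null; python3 -m jog '[[0,0,0,0,0,1,1],[0,0,0,0,0,0.8,1],[0,0,0,0,0,0,1]]' >/dev/null; python3 plan.py spacer -19
```

```text
t 21.12 tcp [ 0.4969 -0.2505  0.0304] target [ 0.4985 -0.2529 -0.019 ] open 0.0854 grip 0.0 F [-0.4  0.5  0.2]
turn [-0.02  0.03  0.  ] shift after turn [0.06 0.07 1.65] shift now [0.07 0.07 1.65]
```

```bash
python3 -m jog '[[0,0,0,0.05,0.06,0.6,1],[0,0,0,0,0,0.5,1],[0,0,0,0,0,0.3,1],[0,0,0,0,0,0.25,1],[0,0,0,0,0,0,1]]'; python3 -m jog '[[0,0,0,0,0,0,-1],[0,0,0,0,0,0,-1],[0,0,0,0,0,0,-1],[0,0,0,0,0,0,-1]]' 60
```

```text
t: 21.75
tool_pos: [0.4992, -0.2545, -0.0176]
tool_rot: [-3.131, 0.26, -0.001]
contact_force: [-0.3, 1.0, -0.1]
opening: 0.0853
grip_force: 0.0
t: 22.25
tool_pos: [0.5004, -0.2551, -0.0155]
tool_rot: [3.13, -0.259, 0.005]
contact_force: [-1.4, 1.6, 6.1]
opening: 0.0571
grip_force: 62.7
```

```bash
python3 -m jog '[[0,0,0,0,0,-0.3,-1],[0,0,0,0,0,-0.7,-1],[0,0,0,0,0,-1,-1],[0,0,0,0,0,-1,-1],[0,0,0,0,0,-1,-1]]'; python3 -m jog '[[0,0,0,0,0,-1,-1],[0,0,0,0,0,-1,-1],[0,0,0,0,0,-1,-1],[0,0,0,0,0,-1,-1],[0,0,0,0,0,-1,-1]]'; python3 plan.py nest 150
```

```text
t: 22.88
tool_pos: [0.4986, -0.2541, 0.1031]
tool_rot: [-3.131, 0.259, 0.0]
contact_force: [0.2, -0.0, -4.3]
opening: 0.0567
grip_force: 65.0
t: 23.5
tool_pos: [0.4984, -0.2541, 0.2529]
tool_rot: [-3.131, 0.259, 0.001]
contact_force: [1.2, 0.4, -5.0]
opening: 0.0568
grip_force: 65.0
t 23.5 tcp [ 0.4984 -0.2541  0.2529] target [0.5104 0.2251 0.2204] open 0.0568 grip 65.0 F [ 1.2  0.4 -5. ]
turn [ 1.91  4.75 -8.65] shift after turn [  8.03 -12.94   4.94] shift now [ -2.23 -15.82   1.09]
tcp in nest mm [-241.  -388.3  298.2]
```

```bash
python3 -m jog '[[0.21,0.53,-0.96,0,0,0,-1],[0.21,0.53,-0.96,0,0,0,-1],[0.21,0.53,-0.96,0,0,0,-1],[0.21,0.53,-0.96,0,0,0,-1],[0.21,0.53,-0.96,0,0,0,-1]]' >/dev/null; python3 -m jog '[[0.21,0.53,-0.96,0,0,0,-1],[0.21,0.53,-0.96,0,0,0,-1],[0.21,0.53,-0.96,0,0,0,-1],[0.21,0.53,-0.96,0,0,0,-1],[0,0,0,0.3,-0.5,0.2,-1]]' >/dev/null
python3 -m jog '[[0,0,0,0.57,-0.92,0.35,-1],[0,0,0,0.57,-0.92,0.35,-1],[0,0,0,0.57,-0.92,0.35,-1],[0,0,0,0.57,-0.92,0.35,-1],[0,0,0,0.57,-0.92,0.35,-1]]' >/dev/null; python3 -m jog '[[0,0,0,0.57,-0.92,0.35,-1],[0,0,0,0.57,-0.92,0.35,-1],[0,0,0,0.57,-0.92,0.35,-1],[0,0,0,0.57,-0.92,0.35,-1],[0,0,0,0.57,-0.92,0.35,-1]]' >/dev/null
python3 -m jog '[[0,0,0,0.57,-0.92,0.35,-1],[0,0,0,0.57,-0.92,0.35,-1],[0,0,0,0.57,-0.92,0.35,-1],[0,0,0,0,0,0,-1]]' >/dev/null; python3 plan.py nest 100; python3 -m jog '[[0,0,0,0,0,0,-1]]' >/dev/null; python3 plan.py nest 100
```

```text
t 26.5 tcp [0.5085 0.2089 0.2193] target [0.5279 0.2371 0.1751] open 0.0568 grip 65.5 F [-0.1  0.4 -3.8]
turn [0.01 0.01 0.05] shift after turn [ 0.34 -0.41  1.78] shift now [ 0.35 -0.41  1.78]
tcp in nest mm [-10.3 -12.3 153.5]
t 26.62 tcp [0.5097 0.2065 0.22  ] target [0.5279 0.2371 0.1751] open 0.0571 grip 65.5 F [ 0.5  0.3 -3.1]
turn [0.04 0.   0.01] shift after turn [ 0.34 -0.5   1.81] shift now [ 0.34 -0.5   1.81]
tcp in nest mm [-10.3 -15.  154.3]
```

```bash
python3 -m jog '[[0,0,0,0.34,-0.46,0,-1],[0,0,0,0,0,0.6,-1],[0,0,0,0,0,0.8,-1],[0,0,0,0,0,0.6,-1],[0,0,0,0,0,0,-1]]' >/dev/null; python3 plan.py nest 60; python3 -m jog '[[0,0,0,0,0,0,-1]]' >/dev/null; python3 plan.py nest 60
```

```text
t 27.25 tcp [0.5304 0.2363 0.1672] target [0.5418 0.2467 0.1389] open 0.0566 grip 65.6 F [-0.8 -0.2 -5. ]
turn [ 0.03  0.04 -0.01] shift after turn [ 0.06 -0.07  1.07] shift now [ 0.06 -0.07  1.07]
tcp in nest mm [-1.8 -2.1 92.1]
t 27.38 tcp [0.532  0.2368 0.1709] target [0.5418 0.2467 0.1389] open 0.0568 grip 65.6 F [-0.6  0.8 -3.8]
turn [ 0.05 -0.02  0.01] shift after turn [-0.04 -0.08  1.16] shift now [-0.04 -0.09  1.16]
tcp in nest mm [ 1.2 -2.5 94.8]
```

```bash
python3 -m jog '[[0,0,0,0,-0.08,0.3,-1],[0,0,0,0,0,0.4,-1],[0,0,0,0,0,0.4,-1]]' | grep contact; python3 -m jog '[[0,0,0,0,0,0.3,-1],[0,0,0,0,0,0,-1]]' | grep contact; python3 plan.py nest 25
```

```text
contact_force: [-0.8, -0.5, -5.2]
contact_force: [-1.2, -0.5, -4.7]
t 28.0 tcp [0.5446 0.249  0.131 ] target [0.554  0.255  0.1072] open 0.0569 grip 65.6 F [-1.2 -0.5 -4.7]
turn [0.04 0.01 0.01] shift after turn [0.   0.01 0.88] shift now [0.   0.01 0.88]
tcp in nest mm [-0.   0.4 51.3]
```

```bash
python3 -m jog '[[-0.0,0,0,0,0,0.3,-1],[0,0,0,0,0,0.2,-1]]' | grep contact; python3 -m jog '[[0,0,0,0,0,0.12,-1]]' | grep contact;python3 -m jog '[[0,0,0,0,0,0.1,-1]]' | grep contact; python3 plan.py nest 25;
```

```text
contact_force: [-0.6, -0.4, -5.1]
contact_force: [0.3, 0.3, -4.5]
contact_force: [-0.3, 0.2, -4.0]
t 28.5 tcp [0.5528 0.2542 0.1128] target [0.554  0.255  0.1072] open 0.0568 grip 65.6 F [-0.3  0.2 -4. ]
turn [ 0.04 -0.02  0.01] shift after turn [-0.03  0.    0.19] shift now [-0.03 -0.    0.19]
tcp in nest mm [ 1.   0.  30.7]
```

```bash
python3 -m jog '[[0,0,0,0,0,0.06,-1]]' | grep contact; python3 -m jog '[[0,0,0,0,0,0.05,-1]]' | grep contact; python3 plan.py nest 25;
```

```text
contact_force: [-0.3, 0.0, -3.7]
contact_force: [0.1, 0.5, -4.5]
t 28.75 tcp [0.554  0.255  0.1101] target [0.554  0.255  0.1072] open 0.0569 grip 65.6 F [ 0.1  0.5 -4.5]
turn [ 0.05 -0.02  0.01] shift after turn [-0.04 -0.    0.09] shift now [-0.04 -0.    0.09]
tcp in nest mm [ 1.2 -0.  27.7]
```

```bash
python3 -m jog '[[0,0,0,0,0,0.05,-1]]' | grep contact; python3 -m jog '[[0,0,0,0,0,0.04,-1]]' | grep contact; python3 -m jog '[[0,0,0,0,0,0.04,-1]]' | grep contact; python3 plan.py nest 25;
```

```text
contact_force: [-0.2, -0.7, -4.5]
contact_force: [-6.4, -4.3, 4.0]
contact_force: [-15.0, -9.3, 12.4]
t 29.12 tcp [0.5548 0.2556 0.1077] target [0.554  0.255  0.1072] open 0.0565 grip 69.0 F [-15.   -9.3  12.4]
turn [0.04 0.   0.02] shift after turn [-0.04 -0.    0.  ] shift now [-0.04 -0.    0.  ]
tcp in nest mm [ 1.1 -0.  25.1]
```

```bash
python3 -m jog '[[0,0,0,0,0,-0.03,-1],[0,0,0,0,0,0,1],[0,0,0,0,0,0,1],[0,0,0,0,0,0,1]]'>/dev/null; python3 -m jog '[[0,0,0,0,0,-0.3,1],[0,0,0,0,0,-0.7,1],[0,0,0,0,0,-1,1],[0,0,0,0,0,-1,1],[0,0,0,0,0,-1,1]]'>/dev/null; python3 -m jog '[[0,0,0,0,0,-0.5,1],[0,0,0,0,0,0,1]]'; python3 chk.py spacer 56; python3 plan.py cap 150
```

```text
t: 30.5
tool_pos: [0.5079, 0.2237, 0.2312]
tool_rot: [-2.817, -0.874, -0.633]
contact_force: [-0.1, -0.1, -0.4]
opening: 0.0856
grip_force: 0.0
x y z mm [-1.3  0.7 55.8] yaw pitch [0.002 0.013] cost 0.72
x y z mm [-1.2  0.7 56.2] yaw pitch [0.005 0.017] cost 0.39
t 30.65 tcp [0.5069 0.2236 0.2278] target [0.5048 0.0093 0.15  ] open 0.0856 grip 0.0 F [-0.  -0.1 -0.8]
turn [-0.93 -4.93  4.37] shift after turn [-1.58  6.97  2.59] shift now [-4.81  5.85  0.64]
```

The spacer is seated: the fit gives (-1.2, 0.7) mm, top at 56.2 mm, and flat. Next is the cap.

```bash
python3 -m jog '[[-0.13,-0.7,0.62,0,0,-0.4,1],[-0.13,-0.7,0.62,0,0,-0.4,1],[-0.13,-0.7,0.62,0,0,0,1],[-0.13,-0.7,0.62,0,0,0,1],[-0.13,-0.7,0.62,0,0,0,1]]'>/dev/null; python3 -m jog '[[-0.13,-0.7,0.62,0,0,0,1],[-0.15,-0.73,0.65,0,0,0,1],[0,0,0,-0.2,0.6,0,1],[0,0,0,-0.2,1,0,1],[0,0,0,-0.2,1,0,1]]'>/dev/null; python3 -m jog '[[0,0,0,-0.2,1,0.2,1],[0,0,0,-0.2,1,0.5,1],[0,0,0,-0.2,1,0.5,1],[0,0,0,-0.2,1,0.5,1],[0,0,0,0,0,0,1]]'>/dev/null; python3 plan.py cap 150; python3 ref.py cap save;  python3 plan.py cap -21
```

```text
t 32.52 tcp [0.4988 0.0142 0.1979] target [0.5048 0.0093 0.15  ] open 0.0854 grip 0.0 F [ 1. -1.  0.]
turn [-0.01  0.01 -0.03] shift after turn [0.16 0.2  1.6 ] shift now [0.16 0.2  1.6 ]
[0.504  0.0097 0.2182 0.0101] 0.62
[0.5046 0.0097 0.2206 0.0125] 0.6
t 32.58 tcp [0.4995 0.0152 0.1991] target [ 0.504   0.0097 -0.021 ] open 0.0856 grip 0.0 F [-0.6 -0.2 -0.2]
turn [-0.01 -0.01 -0.07] shift after turn [0.11 0.21 7.34] shift now [0.1  0.22 7.34]
```

```bash
python3 -m jog '[[0,0,-0.05,0.12,0.21,0.5,1],[0,0,0,0,0,1,1],[0,0,0,0,0,1,1],[0,0,0,0,0,1,1],[0,0,0,0,0,1,1]]' >/dev/null; python3 -m jog '[[0,0,0,0,0,1,1],[0,0,0,0,0,0.5,1],[0,0,0,0,0,0,1]]' >/dev/null; python3 plan.py cap -21
```

```text
t 33.58 tcp [0.505  0.0113 0.0192] target [ 0.504   0.0097 -0.021 ] open 0.0855 grip 0.0 F [0.4 0.2 0.5]
turn [-0.01 -0.    0.01] shift after turn [-0.05  0.05  1.34] shift now [-0.05  0.05  1.34]
```

```bash
python3 -m jog '[[0,0,0,-0.04,0.03,0.5,1],[0,0,0,0,0,0.4,1],[0,0,0,0,0,0.25,1],[0,0,0,0,0,0.2,1],[0,0,0,0,0,0,1]]'; python3 -m jog '[[0,0,0,0,0,0,-1],[0,0,0,0,0,0,-1],[0,0,0,0,0,0,-1],[0,0,0,0,0,0,-1]]' 70;  python3 -m jog '[[0,0,0,0,0,-0.2,-1],[0,0,0,0,0,-0.5,-1],[0,0,0,0,0,-0.8,-1],[0,0,0,0,0,-0.8,-1],[0,0,0,0,0,0,-1]]'
```

```text
t: 34.2
tool_pos: [0.5047, 0.0098, -0.0206]
tool_rot: [-3.122, -0.342, -0.003]
contact_force: [-0.4, 0.0, 0.1]
opening: 0.0853
grip_force: 0.0
t: 34.7
tool_pos: [0.5075, 0.011, -0.0152]
tool_rot: [-3.12, -0.341, -0.009]
contact_force: [-9.1, 7.6, 25.4]
opening: 0.038
grip_force: 75.5
t: 35.33
tool_pos: [0.5062, 0.0094, 0.0506]
tool_rot: [3.122, 0.342, 0.01]
contact_force: [-0.5, -0.5, -8.6]
opening: 0.0375
grip_force: 73.2
```

The opening is 38 mm, so the fingers hold the cap by its round pad. That is a sound grip, so I'll measure how the cap sits in the hand.

```bash
python3 -m jog '[[0,0,0,0,0,-1,-1],[0,0,0,0,0,-1,-1],[0,0,0,0,0,-1,-1],[0,0,0,0,0,-1,-1],[0,0,0,0,0,-1,-1]]'>/dev/null; python3 -m jog '[[0,0,0,0,0,-1,-1],[0,0,0,0,0,-0.5,-1],[0,0,0,0,0,0,-1]]'; cat > hand.py <<'E'
from parts import *
from station import viewer,status
from scipy.optimize import differential_evolution
c=viewer.get_image('wrist'); o=status.get_obs(); V=[(c,dt(c))]; cv2.imwrite('pics/hand.png',c['img'][:,:,::-1])
# camera pose -> tool pose nominal from the first picture, so that reading noise drops out
w0=d0['wrist']; Rw0=R.from_rotvec(w0['rvec']); R0=R.from_matrix([[0,1,0],[1,0,0],[0,0,-1]]); p0=np.array([.625,0,.207])
Rct=Rw0*R0; tct=Rw0.apply(p0)+w0['tvec']; Rw=R.from_rotvec(c['rvec']).inv()
Rt=Rw*Rct; P=Rw.apply(tct-c['tvec']); print('tool by camera',P.round(4),'state',np.round(o['tool_pos'],4))
def seg(p):
    r=Rt*R.from_euler('zyx',[p[3],p[4],p[5]])*R.from_euler('x',np.pi); t=P+Rt.apply(p[:3]); return [(r.apply(a)+t,r.apply(b)+t) for a,b in rect(.1,.06,.0)]
for s in (1,2):
    r=differential_evolution(lambda p:cost(V,seg(p)),[(-.012,.012),(-.012,.012),(-.045,-.01),(-.15,.15),(-.12,.12),(-.05,.05)],seed=s,maxiter=80);print('x y z(top) mm',(r.x[:3]*1000).round(1),'yaw pitch roll',r.x[3:].round(3),r.fun)
cv2.imwrite('pics/hand.png',draw(c,seg(r.x),(0,0,560,420),1))
E
python3 hand.py; python3 plan.py nest 150
```

```text
t: 36.33
tool_pos: [0.5045, 0.0095, 0.2437]
tool_rot: [-3.123, -0.342, -0.005]
contact_force: [-0.3, 0.1, -7.7]
opening: 0.0379
grip_force: 74.7
tool by camera [0.5035 0.0089 0.2446] state [0.5038 0.0095 0.2425]
x y z(top) mm [ -1.4  -1.6 -24.3] yaw pitch roll [ 0.002 -0.003  0.003] 0.9699848175048829
x y z(top) mm [ -1.7  -0.7 -24.1] yaw pitch roll [-0.026  0.    -0.033] 1.025213114420573
t 36.38 tcp [0.5038 0.0095 0.2425] target [0.5104 0.2251 0.2204] open 0.0373 grip 74.7 F [-0.4  0.4 -6.3]
turn [ 0.95  4.93 -4.32] shift after turn [ 3.54 -5.8   2.46] shift now [ 1.77 -6.97  0.74]
tcp in nest mm [-106.2 -174.   223.8]
```

View pics/hand.png

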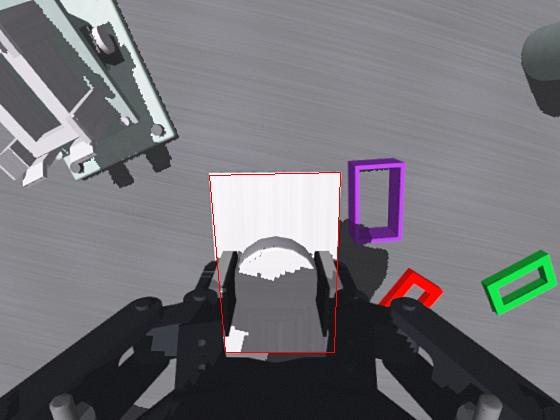

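The picture shows the cap plate's outline (210,173)–(340,172)–(334,352) square in the fingers, which grip the pad at (277,260). Next I'll carry it to the mouth.

```bash
python3 -m jog '[[0.136,0.704,-0.617,0,0,0,-1],[0.136,0.704,-0.617,0,0,0,-1],[0.136,0.704,-0.617,0,0,0,-1],[0.136,0.704,-0.617,0,0,0,-1],[0.136,0.704,-0.617,0,0,0,-1]]'>/dev/null; python3 -m jog '[[0.136,0.704,-0.617,0,0,0,-1],[0.136,0.704,-0.617,0,0,0,-1],[0,0,0,0.3,-0.5,0.2,-1],[0,0,0,0.5,-0.85,0.35,-1],[0,0,0,0.5,-0.85,0.35,-1]]'>/dev/null; python3 -m jog '[[0,0,0,0.5,-0.85,0.35,-1],[0,0,0,0.5,-0.85,0.35,-1],[0,0,0,0.5,-0.85,0.35,-1],[0,0,0,0.5,-0.85,0.35,-1],[0,0,0,0,0,0,-1]]'>/dev/null; python3 plan.py nest 110; python3 -m jog '[[0,0,0,0,0,0,-1]]'>/dev/null; python3 plan.py nest 110; python3 hand.py
```

```text
t 38.25 tcp [0.5048 0.2166 0.2189] target [0.5244 0.2347 0.1842] open 0.0373 grip 75.9 F [-0.3 -0.5 -7.3]
turn [-0.03  0.07  0.03] shift after turn [ 0.31 -0.13  1.42] shift now [ 0.32 -0.12  1.42]
tcp in nest mm [ -9.3  -3.8 152.6]
t 38.38 tcp [0.5062 0.2148 0.2207] target [0.5244 0.2347 0.1842] open 0.0375 grip 75.9 F [-0.7  0.1 -7.4]
turn [0.   0.03 0.  ] shift after turn [ 0.28 -0.2   1.47] shift now [ 0.28 -0.2   1.47]
tcp in nest mm [ -8.4  -6.1 154.2]
tool by camera [0.5054 0.2139 0.2212] state [0.5066 0.2146 0.2214]
x y z(top) mm [ -1.7  -0.9 -23.6] yaw pitch roll [-0.018 -0.01  -0.02 ] 0.9575450261433919
x y z(top) mm [ -1.7  -0.9 -23.7] yaw pitch roll [-0.018 -0.009 -0.02 ] 0.9613149642944336
```

```bash
python3 -m jog '[[0,0,0,0.31,-0.18,0.2,-1],[0,0,0,0,0,0.6,-1],[0,0,0,0,0,0.7,-1],[0,0,0,0,0,0.4,-1],[0,0,0,0,0,0,-1]]' | grep contact; python3 plan.py nest 70; python3 -m jog '[[0,0,0,0,0,0,-1]]'>/dev/null; python3 plan.py nest 70
```

```text
contact_force: [0.5, -0.5, -7.4]
t 39.05 tcp [0.5304 0.238  0.1731] target [0.5383 0.2443 0.1479] open 0.0375 grip 75.9 F [ 0.5 -0.5 -7.4]
turn [-0.    0.03 -0.  ] shift after turn [-0.05 -0.02  0.9 ] shift now [-0.05 -0.02  0.9 ]
tcp in nest mm [ 1.5 -0.7 97.1]
t 39.17 tcp [0.5316 0.2382 0.1762] target [0.5383 0.2443 0.1479] open 0.0372 grip 76.0 F [ 0.3  0.4 -6.4]
turn [ 0.02 -0.03  0.  ] shift after turn [-0.13 -0.04  0.98] shift now [-0.13 -0.04  0.98]
tcp in nest mm [ 3.8 -1.2 99.4]
```

```bash
python3 -m jog '[[0,0,0,-0.05,0,0.3,-1],[0,0,0,0,0,0.4,-1],[0,0,0,0,0,0.3,-1]]' | grep contact; python3 plan.py nest 45; python3 -m jog '[[0,0,0,0,0,0.2,-1],[0,0,0,0,0,0.15,-1]]' | grep contact;  python3 plan.py nest 45
```

```text
contact_force: [0.2, 0.3, -7.5]
t 39.55 tcp [0.5404 0.2446 0.1464] target [0.547  0.2502 0.1253] open 0.0373 grip 75.9 F [ 0.2  0.3 -7.5]
turn [ 0.01 -0.    0.  ] shift after turn [-0.04 -0.03  0.76] shift now [-0.04 -0.03  0.76]
tcp in nest mm [ 1.1 -0.9 67.8]
contact_force: [0.0, -1.0, -6.9]
t 39.8 tcp [0.5443 0.2472 0.1376] target [0.547  0.2502 0.1253] open 0.0374 grip 76.0 F [ 0.  -1.  -6.9]
turn [ 0.01 -0.01  0.  ] shift after turn [-0.05 -0.03  0.43] shift now [-0.06 -0.03  0.43]
tcp in nest mm [ 1.6 -1.  57.9]
```

```bash
python3 -m jog '[[0,0,0,0,0,0.15,-1]]' | grep contact; python3 -m jog '[[0,0,0,0,0,0.1,-1]]' | grep contact; python3 -m jog '[[0,0,0,0,0,0.06,-1]]' | grep contact; python3 -m jog '[[0,0,0,0,0,0.04,-1]]' | grep contact; python3 plan.py nest 45
```

```text
contact_force: [0.9, -0.9, -7.0]
contact_force: [-0.0, -0.3, -7.4]
contact_force: [-0.5, 0.6, -7.1]
contact_force: [-0.6, -0.4, -7.4]
t 40.3 tcp [0.5481 0.2496 0.1288] target [0.547  0.2502 0.1253] open 0.0375 grip 75.9 F [-0.6 -0.4 -7.4]
turn [ 0.01 -0.02  0.  ] shift after turn [-0.07 -0.04  0.1 ] shift now [-0.07 -0.04  0.1 ]
tcp in nest mm [ 2.  -1.1 48. ]
```

```bash
python3 -m jog '[[0,0,0,-0.02,0,0.05,-1]]' | grep contact; python3 -m jog '[[0,0,0,0,0,0.04,-1]]' | grep contact; python3 -m jog '[[0,0,0,0,0,0.04,-1]]' | grep contact; python3 plan.py nest 45
```

```text
contact_force: [0.8, -0.6, -8.5]
contact_force: [0.4, 0.8, -7.3]
contact_force: [-0.8, 0.2, -7.3]
t 40.67 tcp [0.5489 0.2502 0.1249] target [0.547  0.2502 0.1253] open 0.0373 grip 75.9 F [-0.8  0.2 -7.3]
turn [ 0.01 -0.02  0.  ] shift after turn [-0.04 -0.04 -0.03] shift now [-0.04 -0.04 -0.03]
tcp in nest mm [ 1.3 -1.1 44. ]
```

```bash
python3 -m jog '[[0,0,0,0,0,0.03,-1]]' | grep contact; python3 -m jog '[[0,0,0,0,0,0.03,-1]]' | grep contact; python3 -m jog '[[0,0,0,0,0,0.03,-1]]' | grep contact; python3 plan.py nest 45
```

```text
contact_force: [0.3, 0.2, -7.0]
contact_force: [0.4, -0.5, -7.3]
contact_force: [-6.6, -3.7, -0.6]
t 41.05 tcp [0.5498 0.2508 0.1226] target [0.547  0.2502 0.1253] open 0.0377 grip 78.8 F [-6.6 -3.7 -0.6]
turn [ 0.01 -0.01  0.01] shift after turn [-0.04 -0.04 -0.12] shift now [-0.04 -0.04 -0.12]
tcp in nest mm [ 1.2 -1.1 41.5]
```

```bash
python3 -m jog '[[0,0,0,0,0,0.02,-1]]' | grep contact; python3 -m jog '[[0,0,0,0,0,-0.02,0.4],[0,0,0,0,0,0,0.4],[0,0,0,0,0,0,0.4],[0,0,0,0,0,0,0.4]]'; python3 -m jog '[[0,0,0,0,0,-0.3,0.4],[0,0,0,0,0,-0.7,0.4],[0,0,0,0,0,-1,0.4],[0,0,0,0,0,-1,0.4],[0,0,0,0,0,-1,0.4]]'>/dev/null; python3 -m jog '[[0,0,0,0,0,-0.5,0.4],[0,0,0,0,0,0,0.4]]'; python3 chk.py cap 66; python3 chk.py cap 66 | head -1
```

```text
contact_force: [-8.8, -6.3, 2.0]
t: 41.68
tool_pos: [0.5503, 0.251, 0.1232]
tool_rot: [-2.815, -0.873, -0.629]
contact_force: [-0.1, 0.2, -0.3]
opening: 0.0599
grip_force: 0.0
t: 42.55
tool_pos: [0.5031, 0.2186, 0.2464]
tool_rot: [-2.815, -0.873, -0.631]
contact_force: [-0.1, 0.2, -0.3]
opening: 0.0599
grip_force: 0.0
x y z mm [-1.4 -1.  64.6] yaw pitch [0.001 0.038] cost 0.46
x y z mm [-1.   0.3 65.4] yaw pitch [-0.002 -0.004] cost 0.4
x y z mm [-1.  -1.1 65. ] yaw pitch [-0.004  0.017] cost 0.53
```

The fit puts the cap at (-1, 0.3) mm, top at 65.4 mm (66 nominal) and flat, and the gripper is clear of it. I'm handing in.

```bash
python3 -c "
from station import finish_job; print(finish_job())"
```

```text
the job is handed in; nothing more can be done
None
```

The tube body, spacer and cap (pad up) are stacked in the nest, each measured flat and within about 1.5 mm of the pocket centre, and the job was handed in at about 43 s (no verdict came back).

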